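# Corner sample out of the dust cabinet

### The arm

A 6-joint arm with a two-finger parallel gripper is mounted at the origin on the work surface. World frame = base frame: x ahead of the robot, y to its left, z up, the work surface at z = 0. Lengths are in m, angles in rad, forces in N, time in s.
With the tool pointing down it reaches from about 0.25 to 0.775 m from the base axis. Payload 4 kg.
Tool frame: the origin (TCP) lies at the very end of the fingers, on their centre line; the grasp point (between the pads) lies 19 mm behind it; y points along the fingers, x is the direction in which the jaws open and shut, and the axes are right-handed (so a half turn about y gives the same grasp; the last joint's range is limited). The gripper opens to 94 mm and grips with 3 to 60 N. Pads are 16 mm wide; open, the fingers measure 119 mm over their backs; the gripper's body (75 mm by 177 mm) begins 78 mm behind the grasp point.
Start: joints at [-1.383, 0.087, 1.371, -0, 1.684, -0.103], TCP at [0.158, -0.527, 0.206] pointing down, gripper open.
Joint ranges: [-3.1, 3.1], [-0.76, 2.03], [0.27, 2.55], [-1.08, 4.22], [0.17, 2.65], [-2.57, 2.57]. Speed limits (rad/s): [2.79, 2.79, 3.14, 3.14, 3.14, 3.14].

### API

Orientations are given as [roll, pitch, yaw] about the fixed x, y, z axes, in that order (R = Rz(yaw) Ry(pitch) Rx(roll)).
In Python, from bench import robot gives the robot as it stands.
- The arm moves only by the shell command python3 -m handwheel 'ROWS' [OPENING]. ROWS is JSON, a list of rows, each an object with "delta_pos": the shift along the tool's x, y, z in mm, a list of three; "yaw": the turn about the tool's y in rad. A call has 1 to 12 rows; each row is the pose to reach, as a shift and turn from the pose commanded when the call began, along the tool's axes at that moment; what a row does not reach only later rows make up. A row lasts 1/10 s, in which the tool goes at most 50 mm and 8.59 degrees, less where a joint would pass 70% of its speed; a pose out of reach is approached as far as the arm can. A call with a gripper value outside its range is refused whole. OPENING is the closure in counts, from 0 (fully open) to 255 (shut), set as the call begins (- or left out, the last holds). The fingers move at their own pace and stop on an object; the grip force is fixed at half the most. Time passes only in rows, so rows that repeat a pose let the fingers close. It gives the time, the measured TCP pose, the force and the opening at its end, in the units of the state.
- robot.get_obs(): the state, without advancing time (a new reading comes with each control period).
- robot.snapshot(name): name is "side" or "top"; returns a dict with "image" (400x640x3 uint8, red, green, blue), "fx", "fy", "cx", "cy" (pixels), "rvec" (rotation vector, rad) and "tvec" (3), from world to camera coordinates, as OpenCV has them. Camera axes: x right, y down, z forward; pixel columns grow to the right and rows downward; lengths in m; the calibration is good to about 2 mm. A picture is of the moment at which its call begins. There is no depth.
- robot.close_job(): hands the job in, once; it reports no verdict.
The state is a dict: "time": time; "joint_positions": joint angles; "qvel": joint speeds; "joint_torque": joint torques, N m; "tool_pos": TCP position; "ee_rot": TCP orientation; "wrist_force": force on the tool from outside, world axes, zero at the start; "wrist_torque": the same for the moment, N m; "width": finger opening in m.
Only numpy, scipy, OpenCV 4.12 (cv2) and the standard library are available. Lean on these libraries where they do the work, as an engineer would, in place of code of your own. Each camera call takes 0.05 s, during which the arm holds its last target.

### The job

Slide the glass sash of the dust cabinet up its slope by the upright pull on its lower rail, nearly to the top, and let go so that it stays up by itself. Then reach in below it, take out the L-shaped moulding corner sample and lay it flat, right side up, in the middle of the square grey viewing pad, setting it down rather than dropping it. Leave the sash standing open.

Things in the scene. Friction and masses are not known exactly. Their poses are not given: they have to be found in the camera images.
- sash (a joint): Travel of the clear sash (490 mm wide, 170 long, frame 10 thick) up the 35 deg slope of the cabinet's front: 0 shut, 0.170 m at the top; it moves 0.819 of it away from the robot (x of sash_pull) and 0.574 of it up. 0.9 kg; sliding it up takes up to 9 N, less higher up. Let go below about 0.09 it slides back down; above 0.11 its guides hold it. Keep clear of it when reaching in.
- sash_pull (a point): On the sash's pull, a black upright block on the middle of the lower rail: 18 mm deep (x), 24 wide (y), 45 tall above the rail; the point is on its axis, 17 below its top, 77 above the table when shut; moves with the sash. x level, into the cabinet, away from the robot; y left along the sash; z up. Lower edge of the sash: 8 mm nearer the robot, 40 lower. Solid roof from 140 mm behind, 130 high.
- sample: Dark wood L, 30 mm tall, legs 24 wide, 100 g, flat on the cabinet floor (4 mm up), behind a sill 28 mm high. Long leg 95 mm along its x, free end (x=-47.5) 14 mm behind the sill, corner deeper in; short leg from the corner to y=-63. Origin: underside, mid long leg; z up. Hold the long leg across, 15 mm from the origin towards the free end. Straight offcut, round tin 110 mm beside, in any order.
- pad: Square grey viewing pad, 160 x 160 mm, 8 mm thick, fixed flat on the table in front of the cabinet, to the left or the right. Origin at the centre of its underside, on the table (top at 8 mm).
Not all that is in view belongs to the job. There is more than one size of the pad; the job needs the largest.

How it is judged:
By the outcome, as a careful person would: the job done as asked, in the order asked, and still so for the second after the job is handed in, with the robot touching nothing.
It also fails if it takes over 58 s, if anything falls off the work surface, if the arm or the gripper's body presses on something with over 40 N, if the wrist force passes 120 N, or if a joint passes its speed limit or range.

## Working session

There is one attempt and no reset: what is moved stays moved. The work goes in short steps, Python scripts to look and compute and a shell command to move; the robot and the scene stay as the last step left them, time stands still between calls to the robot, and variables do not carry over. Pictures are saved under pics/ and viewed, and the job is handed in when it is done.

```bash
ls; mkdir -p pics; python3 - <<'E'
from bench import robot
import cv2,json,pickle
for n in("side","top"):
    s=robot.snapshot(n); cv2.imwrite(f"pics/{n}0.png",s["image"][:,:,::-1]); pickle.dump(s,open(f"pics/{n}0.pkl","wb"))
    print({k:s[k] for k in s if k!="image"})
print(robot.get_obs())
E
```

```text
pics
{'fx': 413.23064252740807, 'fy': 413.23064252740807, 'cx': 326.7923881564028, 'cy': 205.2656170278804, 'rvec': array([ 0.88848391, -2.32689576,  1.24952564]), 'tvec': array([0.44994041, 0.18593251, 0.86973976])}
{'fx': 517.9671764931567, 'fy': 517.9671764931567, 'cx': 317.7808039476097, 'cy': 200.99527971319583, 'rvec': array([ 2.13006264, -2.10347216,  0.1986391 ]), 'tvec': array([0.11343124, 0.52465745, 1.59507245])}
{'time': 0.1, 'joint_positions': array([-1.38309288e+00,  8.79165360e-02,  1.37207305e+00,  2.63339825e-05,
        1.68360753e+00, -1.03079514e-01]), 'qvel': array([-0.00046917, -0.00077003, -0.00302021,  0.00120081,  0.0018243 ,
        0.00070068]), 'joint_torque': array([ 1.57964485e-03, -3.41252267e+01, -3.03301835e+01,  7.20091118e-02,
        3.04743368e-02, -9.47961121e-05]), 'tool_pos': array([ 0.15761049, -0.52642699,  0.20441711]), 'ee_rot': array([-1.57056404,  0.00199113, -1.28001019]), 'wrist_force': array([-0.45390299, -0.73199723,  0.11251093]), 'wrist_torque': array([-0.02156345, -0.00373744, -0.01754064]), 'width': 0.09407711587611597}
```

View pics/side0.png

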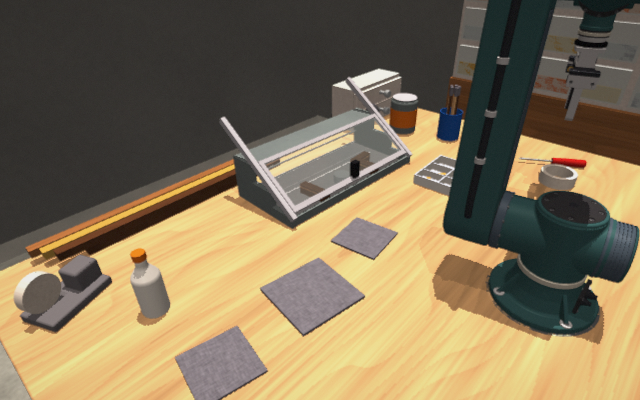

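View pics/top0.png

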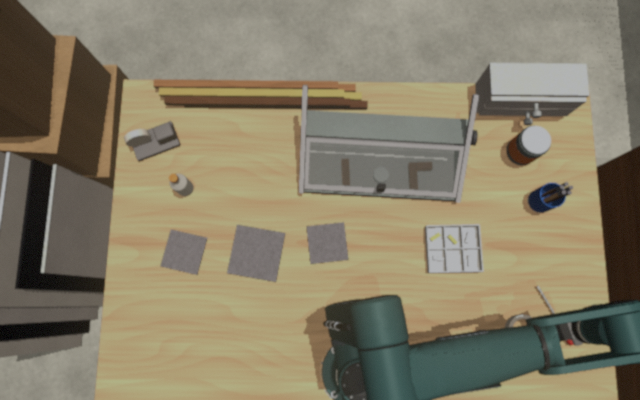

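The side view shows the cabinet with the black pull at about (355,168) and three grey pads, the largest around (312,294). In the top view the pull is at about (381,185), the largest pad at (257,253), and three items sit inside at about (345,172), (381,175) and (418,175). I'll enlarge these.

```bash
python3 - <<'E'
import pickle,cv2
a=pickle.load(open("pics/top0.pkl","rb"))["image"][:,:,::-1]
b=pickle.load(open("pics/side0.pkl","rb"))["image"][:,:,::-1]
def crop(im,x0,y0,w,h,k,n):
    c=cv2.resize(im[y0:y0+h,x0:x0+w],None,fx=k,fy=k,interpolation=cv2.INTER_CUBIC)
    for i in range(0,w,20): cv2.putText(c,str(x0+i),(i*k,9),0,.35,(0,0,255)); cv2.line(c,(i*k,10),(i*k,15),(0,0,255))
    for i in range(0,h,20): cv2.putText(c,str(y0+i),(0,i*k+4),0,.35,(0,0,255))
    cv2.imwrite(n,c)
crop(a,290,80,200,130,4,"pics/c1.png")
crop(a,210,210,100,80,6,"pics/c2.png")
crop(b,215,70,200,150,4,"pics/c3.png")
crop(b,250,210,130,130,4,"pics/c4.png")
E
```

```text
(no output)
```

View pics/c1.png

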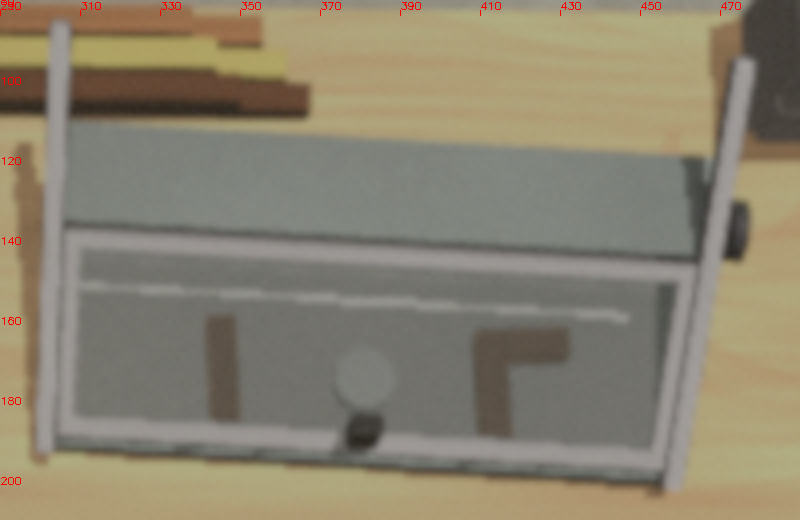

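View pics/c2.png

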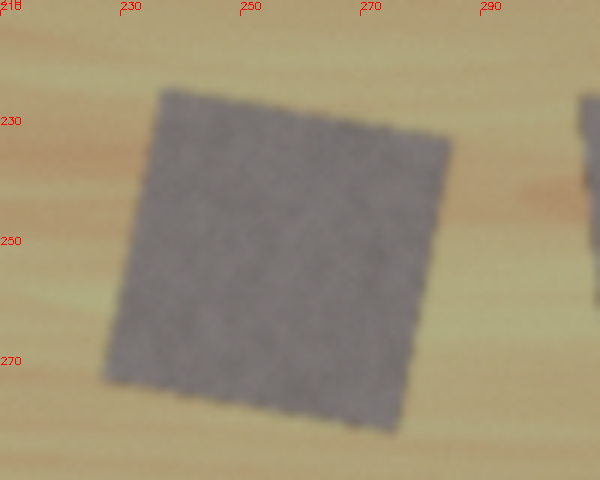

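View pics/c3.png

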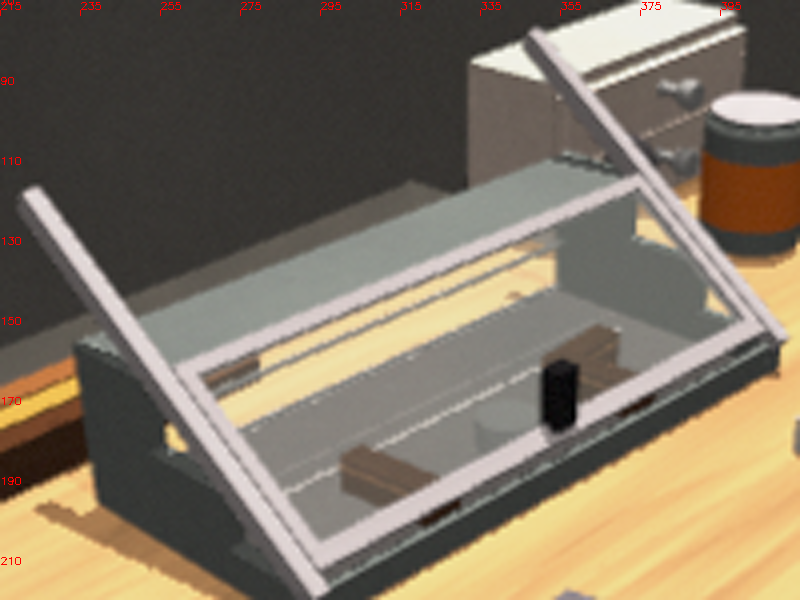

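View pics/c4.png

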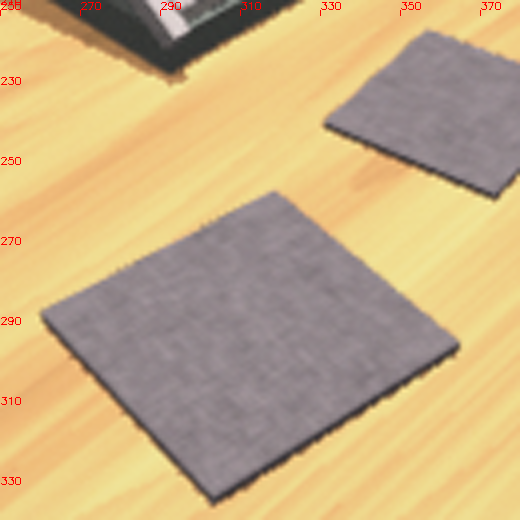

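```bash
cat > h.py <<'E'
import numpy as np,cv2,pickle
def ray(s,px,z):
    R,_=cv2.Rodrigues(s["rvec"]); K=np.array([[s["fx"],0,s["cx"]],[0,s["fy"],s["cy"]],[0,0,1]])
    px=np.atleast_2d(px).astype(float); d=(np.linalg.inv(K)@np.c_[px,np.ones(len(px))].T).T@R
    c=-R.T@s["tvec"]; t=(z-c[2])/d[:,2]; return c+t[:,None]*d
def proj(s,P):
    K=np.array([[s["fx"],0,s["cx"]],[0,s["fy"],s["cy"]],[0,0,1]])
    return cv2.projectPoints(np.atleast_2d(P).astype(float),s["rvec"],s["tvec"],K,None)[0][:,0]
def ld(n): return pickle.load(open(f"pics/{n}.pkl","rb"))
E
python3 - <<'E'
from h import *
np.set_printoptions(precision=4,suppress=True)
t=ld("top0");s=ld("side0")
for S,p in((t,[(236.7,224.7),(285,233),(276,282),(227.3,273.3)]),(s,[(318.75,258),(364.75,296.3),(303.3,334.5),(260.5,288.5)])):
    P=ray(S,p,.008); print("pad",P[:,:2].tolist(),P.mean(0)[:2]); d=np.roll(P,-1,0)-P; print(np.linalg.norm(d,axis=1),np.arctan2(d[:,1],d[:,0]))
c=lambda L,o:[(x/4+o[0],y/4+o[1]) for x,y in L]
o=(290,80)
P=ray(t,c([(474,332),(569,328),(568,362),(510,362),(512,436),(480,436)],o),.034);print("L top",P[:,:2])
o2=(215,70)
P=ray(s,c([(613,326),(618,341)],o2),.034);print("side L",P)
print("pulltop", ray(t,c([(364,421)],o),.094), ray(s,c([(560,366)],o2),.094))
# lower rail edge lines
P=ray(t,c([(45,450),(670,490)],o),.0);print("front",P)
P=ray(t,c([(75,420),(655,455)],o),.055);print("railtop",P, np.arctan2(*(P[0]-P[1])[[1,0]]))
P=ray(t,c([(80,247),(680,279)],o),.055+.09);print("railup",P, np.arctan2(*(P[0]-P[1])[[1,0]]))
P=ray(s,c([(320,555),(755,330)],o2),.055);print("rail side",P, np.arctan2(*(P[0]-P[1])[[1,0]]))
E
```

```text
pad [[0.45031734454226335, 0.38178878305095676], [0.4252064884625616, 0.22470591587072514], [0.26860735028038096, 0.24927692626591597], [0.2939555966335928, 0.40495432712894]] [0.3595 0.3152]
[0.1591 0.1585 0.1577 0.1581] [-1.7293  2.986   1.4094 -0.1471]
pad [[0.4225773380460737, 0.23160884666140502], [0.267547662051411, 0.25718757646168733], [0.2938204003870862, 0.41161511661663835], [0.4480081877127115, 0.386321325925483]] [0.358  0.3217]
[0.1571 0.1566 0.1562 0.1568] [ 2.9781  1.4023 -0.1626 -1.7337]
L top [[ 0.6562 -0.1736]
 [ 0.6605 -0.2509]
 [ 0.6319 -0.2493]
 [ 0.6314 -0.2023]
 [ 0.5699 -0.2024]
 [ 0.5696 -0.1766]]
side L [[ 0.647  -0.2491  0.034 ]
 [ 0.627  -0.2296  0.034 ]]
pulltop [[ 0.5671 -0.0763  0.094 ]] [[ 0.5626 -0.0724  0.094 ]]
front [[ 0.5611  0.1752  0.    ]
 [ 0.5337 -0.3369  0.    ]]
railtop [[ 0.5741  0.1495  0.055 ]
 [ 0.5511 -0.3114  0.055 ]] 1.5209023546396738
railup [[ 0.6894  0.1455  0.145 ]
 [ 0.6692 -0.3122  0.145 ]] 1.5266798572763778
rail side [[ 0.5606  0.1712  0.055 ]
 [ 0.5314 -0.2816  0.055 ]] 1.5065116905692304
```

```bash
cat >> h.py <<'E'
from scipy.optimize import minimize
def hullmask(S,P,k=4):
    m=np.zeros((400*k,640*k),np.uint8); q=proj(S,P); q=(q+.5)*k-.5
    cv2.fillConvexPoly(m,cv2.convexHull(np.round(q*16).astype(np.int32)),1,shift=4)
    return cv2.resize(m.astype(np.float32),(640,400),interpolation=cv2.INTER_AREA)
def box(x0,x1,y0,y1,z0,z1): return np.array([[x,y,z] for x in(x0,x1) for y in(y0,y1) for z in(z0,z1)])
def place(P,x,y,yaw,z=0):
    c,s=np.cos(yaw),np.sin(yaw); return np.c_[P[:,0]*c-P[:,1]*s+x,P[:,0]*s+P[:,1]*c+y,P[:,2]+z]
E
python3 - <<'E'
from h import *
np.set_printoptions(precision=4,suppress=True)
for n,w in(("top0",(365,172,395,200)),("side0",(343,150,368,185))):
    S=ld(n); g=S["image"].max(2).astype(float); x0,y0,x1,y1=w
    print(n,g[y0:y1,x0:x1].min())
    # pull box relative to the point: z -28..+17
    sub=g[y0:y1,x0:x1]; W=np.clip((75-sub)/40,0,1) if n=="side0" else np.clip((80-sub)/30,0,1)
    print((W>.5).sum())
    B=box(-.009,.009,-.012,.012,-.028,.017)
    best=min(((np.abs(hullmask(S,place(B,x,y,-.05,.077))[y0:y1,x0:x1]-W).sum(),x,y) for x in np.arange(.55,.582,.002) for y in np.arange(-.088,-.06,.002)))
    print(best, proj(S,place(np.array([[0,0,.017]]),best[1],best[2],0,.077)))
E
```

```text
top0 46.0
35
(np.float64(43.09583333333333), np.float64(0.562), np.float64(-0.07399999999999998)) [[380.2691 186.8385]]
side0 6.0
135
(np.float64(47.875), np.float64(0.5640000000000001), np.float64(-0.07199999999999998)) [[354.5152 161.4042]]
```

```bash
cat >> h.py <<'E'
from scipy.spatial.transform import Rotation as Ro
def delta(target,yaw):
    from bench import robot
    o=robot.get_obs(); R=Ro.from_euler("xyz",o["ee_rot"]).as_matrix()
    dy=(yaw-np.arctan2(R[1,0],R[0,0])+np.pi)%(2*np.pi)-np.pi
    print("t",o["time"],"pos",o["tool_pos"].round(4),"rot",o["ee_rot"].round(4),"F",o["wrist_force"].round(1),"w",o["width"])
    print("delta mm",((np.array(target)-o["tool_pos"])@R*1000).round(1),"yaw",round(-dy,3))
E
python3 - <<'E'
from h import *
delta((.563,-.073,.15),-1.62)
E
```

```text
t 0.1 pos [ 0.1576 -0.5264  0.2044] rot [-1.5706  0.002  -1.28  ] F [-0.5 -0.7  0.1] w 0.09407711587611597
delta mm [-318.1   55.2  518.4] yaw 0.34
```

```bash
python3 -m handwheel '[{"delta_pos":[-10,0,16],"yaw":0.02},{"delta_pos":[-32,0,52],"yaw":0.05},{"delta_pos":[-58,0,94],"yaw":0.09},{"delta_pos":[-84,0,136],"yaw":0.13},{"delta_pos":[-110,0,178],"yaw":0.17},{"delta_pos":[-136,0,220],"yaw":0.2},{"delta_pos":[-162,5,262],"yaw":0.24},{"delta_pos":[-188,15,304],"yaw":0.28},{"delta_pos":[-214,25,346],"yaw":0.32},{"delta_pos":[-240,35,388],"yaw":0.34},{"delta_pos":[-264,45,428],"yaw":0.34},{"delta_pos":[-282,50,458],"yaw":0.34}]' 0
python3 - <<'E'
from h import *
delta((.563,-.073,.15),-1.62)
E
```

```text
time: 1.3
tool_pos: [0.5162, -0.1226, 0.1537]
ee_rot: [-1.573, 0.001, -1.618]
wrist_force: [0.7, -0.1, -0.6]
width: 0.094
t 1.3 pos [ 0.5162 -0.1226  0.1537] rot [-1.573e+00  1.100e-03 -1.618e+00] F [ 0.7 -0.1 -0.6] w 0.09396739119910645
delta mm [-51.8   3.7  44.4] yaw 0.002
```

```bash
python3 -m handwheel '[{"delta_pos":[-26,2,22],"yaw":0.0},{"delta_pos":[-45,3,38],"yaw":0.0},{"delta_pos":[-52,4,44],"yaw":0.0},{"delta_pos":[-52,4,44],"yaw":0.0},{"delta_pos":[-52,4,44],"yaw":0.0}]'
python3 - <<'E'
from h import *
from bench import robot
delta((.563,-.073,.062),-1.62)
for n in("side","top"):
    s=robot.snapshot(n); pickle.dump(s,open(f"pics/{n}1.pkl","wb"))
    im=s["image"][:,:,::-1]; x,y=(215,70) if n=="side" else (290,80)
    cv2.imwrite(f"pics/{n}1.png",cv2.resize(im[y:y+140,x:x+200],None,fx=4,fy=4,interpolation=cv2.INTER_CUBIC))
E
```

```text
time: 1.8
tool_pos: [0.5615, -0.0764, 0.1512]
ee_rot: [-1.572, -0.001, -1.621]
wrist_force: [0.2, -0.4, 0.5]
width: 0.0941
t 1.8 pos [ 0.5615 -0.0764  0.1512] rot [-1.5718e+00 -6.0000e-04 -1.6206e+00] F [ 0.2 -0.4  0.5] w 0.09414369315989081
delta mm [-3.6 89.2  1.5] yaw -0.001
```

View pics/side1.png

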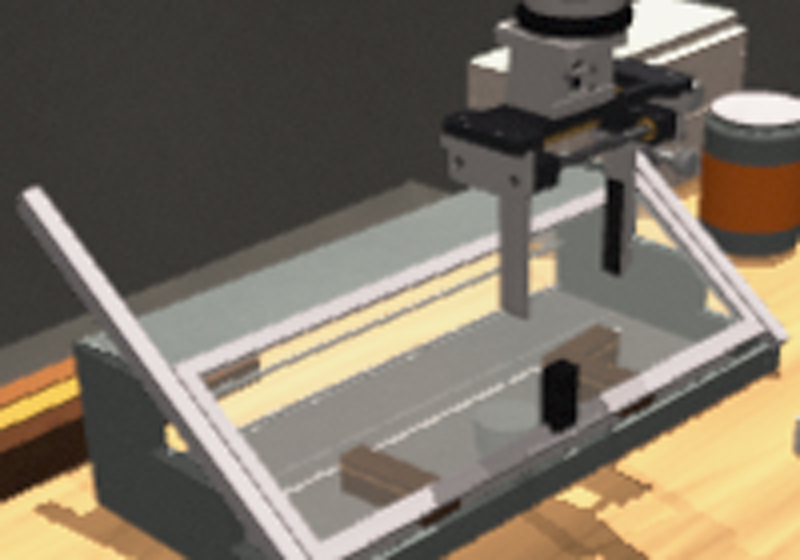

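The picture shows the open jaws straddling the pull (crop (560,395)), lined up along the rail. Next I go down and close on it.

```bash
python3 -m handwheel '[{"delta_pos":[-2,20,1],"yaw":0.0},{"delta_pos":[-4,50,1],"yaw":0.0},{"delta_pos":[-4,75,1],"yaw":0.0},{"delta_pos":[-4,86,1],"yaw":0.0},{"delta_pos":[-4,88,1],"yaw":0.0},{"delta_pos":[-4,88,1],"yaw":0.0}]'
python3 -m handwheel '[{"delta_pos":[0,0,0],"yaw":0.0},{"delta_pos":[0,0,0],"yaw":0.0},{"delta_pos":[0,0,0],"yaw":0.0},{"delta_pos":[0,0,0],"yaw":0.0},{"delta_pos":[0,0,0],"yaw":0.0},{"delta_pos":[0,0,0],"yaw":0.0},{"delta_pos":[0,0,0],"yaw":0.0},{"delta_pos":[0,0,0],"yaw":0.0}]' 255
```

```text
time: 2.5
tool_pos: [0.5636, -0.0724, 0.0643]
ee_rot: [-1.57, -0.0, -1.621]
wrist_force: [0.1, -0.4, 0.1]
width: 0.0939
time: 3.3
tool_pos: [0.5633, -0.0717, 0.0634]
ee_rot: [-1.571, -0.0, -1.62]
wrist_force: [-0.6, -0.1, -0.6]
width: 0.0334
```

```bash
python3 -m handwheel '[{"delta_pos":[0,0,0],"yaw":0.0},{"delta_pos":[0,0,0],"yaw":0.0},{"delta_pos":[0,0,0],"yaw":0.0},{"delta_pos":[0,0,0],"yaw":0.0}]' 255
```

```text
time: 3.7
tool_pos: [0.5631, -0.0764, 0.0633]
ee_rot: [-1.571, -0.008, -1.622]
wrist_force: [-0.4, -10.4, -1.8]
width: 0.0234
```

```bash
python3 -m handwheel '[{"delta_pos":[2,-1,2],"yaw":0.0},{"delta_pos":[4,-5,7],"yaw":0.0},{"delta_pos":[5,-10,14],"yaw":0.0},{"delta_pos":[5,-15,22],"yaw":0.0},{"delta_pos":[5,-21,30],"yaw":0.0},{"delta_pos":[5,-27,38],"yaw":0.0},{"delta_pos":[5,-32,46],"yaw":0.0},{"delta_pos":[5,-38,54],"yaw":0.0},{"delta_pos":[5,-42,60],"yaw":0.0},{"delta_pos":[5,-45,64],"yaw":0.0},{"delta_pos":[5,-46,66],"yaw":0.0},{"delta_pos":[5,-46,66],"yaw":0.0}]'
```

```text
time: 4.9
tool_pos: [0.6261, -0.0793, 0.1076]
ee_rot: [-1.579, 0.001, -1.62]
wrist_force: [-5.2, 1.5, -2.3]
width: 0.0238
```

```bash
python3 -m handwheel '[{"delta_pos":[0,-2,2],"yaw":0.0},{"delta_pos":[0,-5,7],"yaw":0.0},{"delta_pos":[0,-10,14],"yaw":0.0},{"delta_pos":[0,-15,22],"yaw":0.0},{"delta_pos":[0,-21,30],"yaw":0.0},{"delta_pos":[0,-27,38],"yaw":0.0},{"delta_pos":[0,-32,46],"yaw":0.0},{"delta_pos":[0,-38,54],"yaw":0.0},{"delta_pos":[0,-43,61],"yaw":0.0},{"delta_pos":[0,-46,65],"yaw":0.0},{"delta_pos":[0,-47,67],"yaw":0.0},{"delta_pos":[0,-47,67],"yaw":0.0}]'
```

```text
time: 6.1
tool_pos: [0.6952, -0.0826, 0.1559]
ee_rot: [-1.573, 0.001, -1.62]
wrist_force: [-5.2, 2.7, -2.0]
width: 0.0235
```

```bash
python3 - <<'E'
from h import *
from bench import robot
delta((.563,-.073,.062),-1.62)
s=robot.snapshot("side"); n="side"; pickle.dump(s,open(f"pics/{n}2.pkl","wb"))
im=s["image"][:,:,::-1]; x,y=(215,40)
cv2.imwrite(f"pics/{n}2.png",cv2.resize(im[y:y+150,x:x+200],None,fx=4,fy=4,interpolation=cv2.INTER_CUBIC))
E
```

```text
t 6.1 pos [ 0.6952 -0.0826  0.1559] rot [-1.5734e+00  1.1000e-03 -1.6195e+00] F [-5.2  2.7 -2. ] w 0.023457883183760662
delta mm [  -3.    94.3 -132.3] yaw 0.0
```

View pics/side2.png

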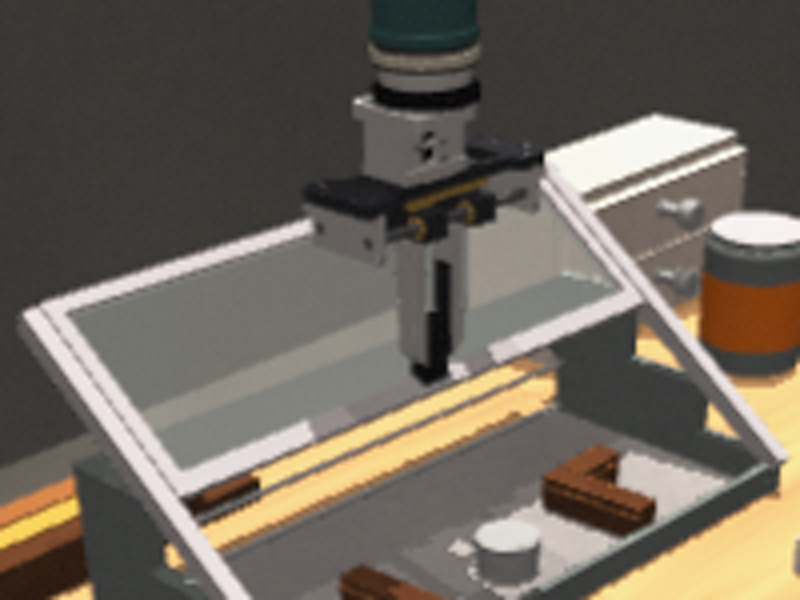

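The sash is almost at the top (about 0.161), and the L is now in clear view at crop (600,490). I let go.

```bash
python3 -m handwheel '[{"delta_pos":[0,0,0],"yaw":0.0},{"delta_pos":[0,0,0],"yaw":0.0},{"delta_pos":[0,0,0],"yaw":0.0},{"delta_pos":[0,0,0],"yaw":0.0},{"delta_pos":[0,0,0],"yaw":0.0},{"delta_pos":[0,0,0],"yaw":0.0}]' 0
```

```text
time: 6.75
tool_pos: [0.6961, -0.0834, 0.1566]
ee_rot: [-1.57, -0.0, -1.62]
wrist_force: [0.1, -0.2, 0.1]
width: 0.0682
```

```bash
python3 -m handwheel '[{"delta_pos":[0,-15,0],"yaw":0.0},{"delta_pos":[0,-45,0],"yaw":0.0},{"delta_pos":[0,-75,-15],"yaw":0.0},{"delta_pos":[0,-85,-50],"yaw":0.0},{"delta_pos":[0,-85,-90],"yaw":0.0},{"delta_pos":[0,-85,-135],"yaw":0.0},{"delta_pos":[0,-85,-180],"yaw":0.0},{"delta_pos":[0,-85,-220],"yaw":0.0},{"delta_pos":[0,-85,-245],"yaw":0.0},{"delta_pos":[0,-85,-250],"yaw":0.0},{"delta_pos":[0,-85,-250],"yaw":0.0}]'
python3 - <<'E'
from h import *
from bench import robot
for n in("side","top"):
    s=robot.snapshot(n); pickle.dump(s,open(f"pics/{n}3.pkl","wb"))
    im=s["image"][:,:,::-1]; x,y=(215,80) if n=="side" else (290,80)
    cv2.imwrite(f"pics/{n}3.png",cv2.resize(im[y:y+140,x:x+200],None,fx=4,fy=4,interpolation=cv2.INTER_CUBIC))
E
```

```text
time: 7.85
tool_pos: [0.4465, -0.0711, 0.243]
ee_rot: [-1.567, -0.001, -1.62]
wrist_force: [-0.1, 0.7, -0.7]
width: 0.0937
```

View pics/side3.png

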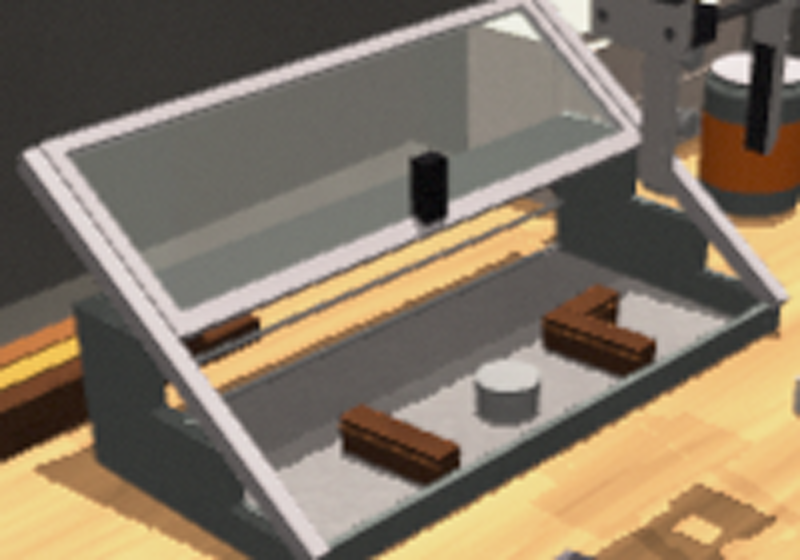

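View pics/top3.png

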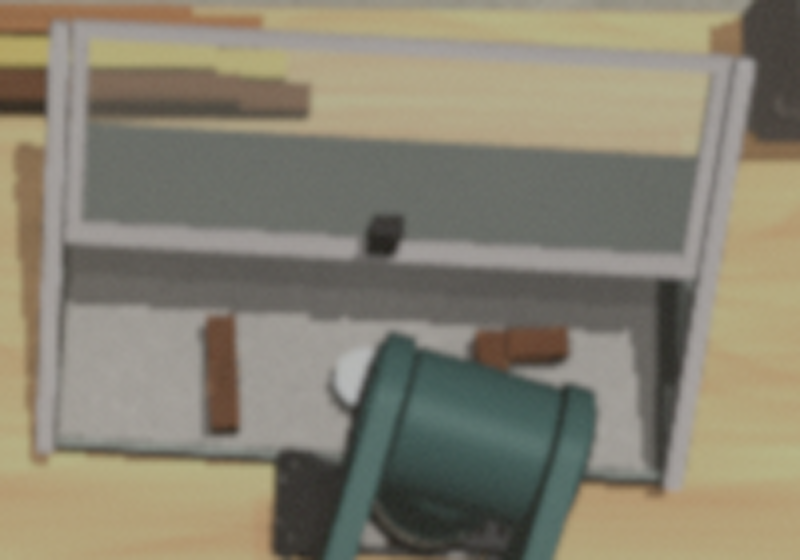

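The sash stays up by itself, with the pull at crop (430,190) in the side view. I fit the L model to the brown pixels in both views.

```bash
cat >> h.py <<'E'
Lb=[box(-.0475,.0475,-.012,.012,0,.030),box(.0235,.0475,-.063,.012,0,.030)]
def fitL(S,win,z,init,yaws,thr=25,rng=.016,ign=None,show=None):
    x0,y0,x1,y1=win; im=S["image"].astype(float); d=cv2.GaussianBlur(im[:,:,0]-im[:,:,2],(0,0),.5)
    W=np.clip(d/thr-.5,0,1)[y0:y1,x0:x1]; ok=np.ones_like(W) if ign is None else ign(S)[y0:y1,x0:x1]
    def c(p):
        m=np.maximum(*[hullmask(S,place(B,p[0],p[1],p[2],z)) for B in Lb])[y0:y1,x0:x1]
        return (np.abs(m-W)*ok).sum()
    best=min((c((x,y,w)),x,y,w) for x in np.arange(init[0]-rng,init[0]+rng,.004) for y in np.arange(init[1]-rng,init[1]+rng,.004) for w in yaws)
    r=minimize(c,best[1:],method="Nelder-Mead",options=dict(initial_simplex=np.array(best[1:])+np.array([[0,0,0],[.003,0,0],[0,.003,0],[0,0,.05]]),xatol=2e-4,fatol=.05))
    if show: cv2.imwrite(show,cv2.resize((W*255).astype(np.uint8),None,fx=6,fy=6,interpolation=0))
    return r.x,r.fun,W.sum()
E
python3 - <<'E'
from h import *
np.set_printoptions(precision=4,suppress=True)
S=ld("side3")
print(fitL(S,(346,146,384,178),.004,(.608,-.187),(-.1,0,.1),show="pics/m1.png"))
T=ld("top3")
print(fitL(T,(404,155,436,172),.004,(.608,-.187),(-.1,0,.1),show="pics/m2.png",rng=.012))
E
```

```text
(array([ 0.6174, -0.1898,  0.0224]), np.float64(129.1674423227261), np.float64(383.02527231712565))
(array([ 0.6117, -0.1925,  0.1483]), np.float64(37.93415980442313), np.float64(196.58885070233066))
```

View pics/m1.png

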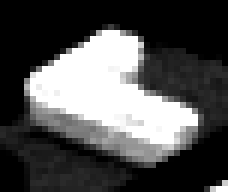

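View pics/m2.png

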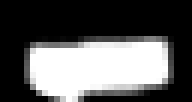

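```bash
sed -i 's|d=cv2.GaussianBlur(im\[:,:,0\]-im\[:,:,2\],(0,0),.5)|d=100*(im[:,:,0]-im[:,:,2])/(im[:,:,0]+8)|; s|W=np.clip(d/thr-.5,0,1)|W=np.clip((d-thr)/20+.5,0,1)|' h.py
python3 - <<'E'
from h import *
np.set_printoptions(precision=4,suppress=True)
S=ld("side3"); im=S["image"].astype(float)
print((100*(im[:,:,0]-im[:,:,2])/(im[:,:,0]+8))[146:180:3,346:384:3].astype(int))
for thr in (30,40):
  print(fitL(S,(346,146,384,178),.004,(.612,-.19),(-.1,0,.1),thr=thr,show="pics/m1b.png"))
E
```

```text
[[ 6  8  6  7  7  7  3  1  0  1 -1  0  0]
 [ 7  7  7  8  7  7  6  7  6  6  1  1  1]
 [ 8  8  7  7  7 32 61 49  8  7  6  7  4]
 [ 6  7  7 14 60 60 57 59  9  7  7  7  9]
 [ 9  7 55 60 60 60 56 53  9  7  7  7  8]
 [ 8  7 54 54 60 61 60 55 12  7  7  8  7]
 [ 6  7 54 55 60 57 53 60 58 58 48  8  8]
 [ 8  8 19 48 53 46 56 61 59 54 52  8  7]
 [ 6  7  8  7  8 25 53 51 54 51 49  4  0]
 [ 4  5  8  7  8  7  8 13 38  8  1  1  1]
 [ 5  5  8  7  8  8  7  6  1 -1  1  3 14]
 [ 4  6  7  7  8  6  1  1  1  0  1 46 43]]
(array([ 0.6172, -0.1883,  0.022 ]), np.float64(65.85576106481562), np.float64(379.5064838331436))
(array([ 0.6182, -0.1896,  0.0043]), np.float64(84.22764978052078), np.float64(356.70502037190744))
```

View pics/m1b.png

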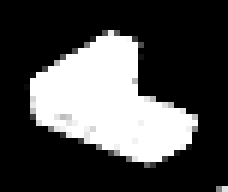

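```bash
python3 - <<'E'
from h import *
delta((.598,-.188,.12),-1.55)
E
```

```text
t 7.95 pos [ 0.4472 -0.0711  0.242 ] rot [-1.5695e+00 -3.0000e-04 -1.6200e+00] F [ 0.8  0.4 -0. ] w 0.09441919599492975
delta mm [109.3 122.2 156.2] yaw -0.07
```

```bash
python3 -m handwheel '[{"delta_pos":[15,5,12],"yaw":-0.01},{"delta_pos":[40,25,40],"yaw":-0.03},{"delta_pos":[65,50,75],"yaw":-0.05},{"delta_pos":[85,75,108],"yaw":-0.07},{"delta_pos":[100,98,136],"yaw":-0.07},{"delta_pos":[107,115,152],"yaw":-0.07},{"delta_pos":[109,122,156],"yaw":-0.07},{"delta_pos":[109,122,156],"yaw":-0.07},{"delta_pos":[109,122,156],"yaw":-0.07},{"delta_pos":[109,122,156],"yaw":-0.07}]' 80
python3 - <<'E'
from h import *
from bench import robot
delta((.598,-.188,.012),-1.55)
for n in("side",):
    s=robot.snapshot(n); pickle.dump(s,open(f"pics/{n}4.pkl","wb"))
    im=s["image"][:,:,::-1]; x,y=(280,60) if n=="side" else (290,80)
    cv2.imwrite(f"pics/{n}4.png",cv2.resize(im[y:y+140,x:x+140],None,fx=4,fy=4,interpolation=cv2.INTER_CUBIC))
E
```

```text
time: 8.95
tool_pos: [0.5971, -0.1873, 0.1214]
ee_rot: [-1.568, -0.001, -1.549]
wrist_force: [0.3, 0.1, 0.6]
width: 0.0642
t 8.95 pos [ 0.5971 -0.1873  0.1214] rot [-1.5682e+00 -1.2000e-03 -1.5495e+00] F [0.3 0.1 0.6] w 0.06418441322041293
delta mm [  0.6 109.4   0.6] yaw 0.001
```

View pics/side4.png

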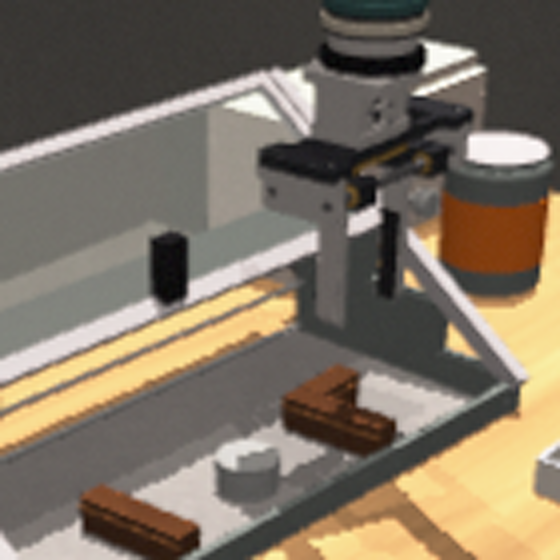

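```bash
python3 -m handwheel '[{"delta_pos":[0,15,1],"yaw":0},{"delta_pos":[0,40,1],"yaw":0},{"delta_pos":[0,65,1],"yaw":0},{"delta_pos":[0,76,1],"yaw":0},{"delta_pos":[0,78,1],"yaw":0},{"delta_pos":[0,78,1],"yaw":0}]'
python3 - <<'E'
from h import *
from bench import robot
delta((.598,-.188,.012),-1.55)
for n in("side",):
    s=robot.snapshot(n); pickle.dump(s,open(f"pics/{n}5.pkl","wb"))
    im=s["image"][:,:,::-1]; x,y=(300,90) if n=="side" else (290,80)
    cv2.imwrite(f"pics/{n}5.png",cv2.resize(im[y:y+100,x:x+110],None,fx=6,fy=6,interpolation=cv2.INTER_CUBIC))
E
```

```text
time: 9.6
tool_pos: [0.5978, -0.1875, 0.0417]
ee_rot: [-1.57, -0.0, -1.55]
wrist_force: [-0.5, 0.7, 1.0]
width: 0.0646
t 9.6 pos [ 0.5978 -0.1875  0.0417] rot [-1.5705e+00 -2.0000e-04 -1.5500e+00] F [-0.5  0.7  1. ] w 0.06462448055326235
delta mm [ 0.5 29.7  0.2] yaw 0.0
```

View pics/side5.png

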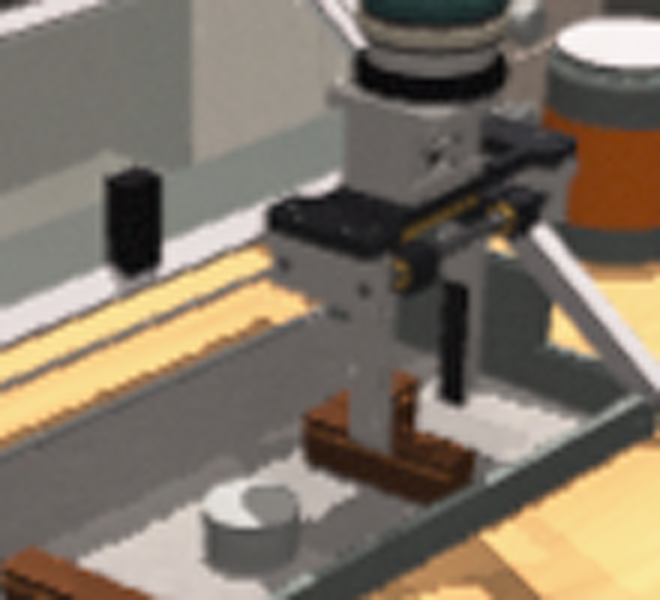

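The fingers straddle the long leg, the left one at crop (370,440) in front of it and the right one behind. Both are clear of the sill, tin and sash, so I go down and grip.

```bash
python3 -m handwheel '[{"delta_pos":[0,10,0],"yaw":0},{"delta_pos":[0,24,0],"yaw":0},{"delta_pos":[0,30,0],"yaw":0},{"delta_pos":[0,30,0],"yaw":0}]'
python3 -m handwheel '[{"delta_pos":[0,0,0],"yaw":0},{"delta_pos":[0,0,0],"yaw":0},{"delta_pos":[0,0,0],"yaw":0},{"delta_pos":[0,0,0],"yaw":0},{"delta_pos":[0,0,0],"yaw":0},{"delta_pos":[0,0,0],"yaw":0},{"delta_pos":[0,0,0],"yaw":0},{"delta_pos":[0,0,0],"yaw":0},{"delta_pos":[0,0,0],"yaw":0}]' 255
```

```text
time: 10.05
tool_pos: [0.5963, -0.187, 0.0092]
ee_rot: [-1.574, 0.002, -1.55]
wrist_force: [-0.8, -0.5, 0.7]
width: 0.0649
time: 10.95
tool_pos: [0.5978, -0.1875, 0.0118]
ee_rot: [-1.57, -0.0, -1.55]
wrist_force: [-0.2, -0.1, 1.1]
width: 0.0239
```

```bash
python3 -m handwheel '[{"delta_pos":[0,-4,0],"yaw":0},{"delta_pos":[0,-14,0],"yaw":0},{"delta_pos":[0,-30,0],"yaw":0},{"delta_pos":[0,-48,0],"yaw":0},{"delta_pos":[0,-60,-5],"yaw":0},{"delta_pos":[0,-66,-20],"yaw":0},{"delta_pos":[0,-70,-45],"yaw":0},{"delta_pos":[0,-74,-75],"yaw":0},{"delta_pos":[0,-78,-105],"yaw":0},{"delta_pos":[0,-80,-135],"yaw":0},{"delta_pos":[0,-80,-155],"yaw":0},{"delta_pos":[0,-80,-160],"yaw":0}]'
python3 - <<'E'
from h import *
delta((.36,.32,.07),-1.5708-.155)
E
```

```text
time: 12.15
tool_pos: [0.4361, -0.1909, 0.0925]
ee_rot: [-1.57, -0.001, -1.551]
wrist_force: [-0.2, -0.6, -1.0]
width: 0.0236
t 12.15 pos [ 0.4361 -0.1909  0.0925] rot [-1.5701e+00 -9.0000e-04 -1.5512e+00] F [-0.2 -0.6 -1. ] w 0.023643504106285282
delta mm [-512.3   22.   -66. ] yaw 0.175
```

```bash
python3 -m handwheel '[{"delta_pos":[-12,0,-2],"yaw":0.01},{"delta_pos":[-45,0,-8],"yaw":0.03},{"delta_pos":[-88,0,-16],"yaw":0.05},{"delta_pos":[-132,0,-24],"yaw":0.08},{"delta_pos":[-176,0,-32],"yaw":0.1},{"delta_pos":[-220,0,-40],"yaw":0.12},{"delta_pos":[-264,0,-48],"yaw":0.14},{"delta_pos":[-308,0,-56],"yaw":0.16},{"delta_pos":[-352,0,-64],"yaw":0.175},{"delta_pos":[-396,0,-72],"yaw":0.175},{"delta_pos":[-432,5,-78],"yaw":0.175},{"delta_pos":[-456,10,-80],"yaw":0.175}]'
python3 - <<'E'
from h import *
delta((.346,.333,.055),-1.5708-.155)
E
```

```text
time: 13.35
tool_pos: [0.3473, 0.2673, 0.0819]
ee_rot: [-1.57, 0.002, -1.722]
wrist_force: [-0.0, 0.6, -0.8]
width: 0.0237
t 13.35 pos [0.3473 0.2673 0.0819] rot [-1.5704  0.002  -1.7217] F [-0.   0.6 -0.8] w 0.02370449413136294
delta mm [-64.8  27.1 -11.1] yaw 0.004
```

```bash
python3 -m handwheel '[{"delta_pos":[-25,8,-4],"yaw":0.0},{"delta_pos":[-48,17,-8],"yaw":0.0},{"delta_pos":[-61,24,-11],"yaw":0.0},{"delta_pos":[-65,27,-11],"yaw":0.0},{"delta_pos":[-65,27,-11],"yaw":0.0},{"delta_pos":[-65,27,-11],"yaw":0.0}]'
python3 - <<'E'
from h import *
from bench import robot
delta((.346,.333,.018),-1.5708-.155)
for n in("side","top"):
    s=robot.snapshot(n); pickle.dump(s,open(f"pics/{n}6.pkl","wb"))
    im=s["image"][:,:,::-1]; x,y=(240,200) if n=="side" else (210,200)
    cv2.imwrite(f"pics/{n}6.png",cv2.resize(im[y:y+140,x:x+140],None,fx=4,fy=4,interpolation=cv2.INTER_CUBIC))
E
```

```text
time: 13.95
tool_pos: [0.3475, 0.3288, 0.0546]
ee_rot: [-1.571, -0.0, -1.726]
wrist_force: [-0.3, -0.0, -0.8]
width: 0.0235
t 13.95 pos [0.3475 0.3288 0.0546] rot [-1.5706e+00 -4.0000e-04 -1.7256e+00] F [-0.3 -0.  -0.8] w 0.023466067022697056
delta mm [-3.9 36.6 -2.2] yaw 0.0
```

View pics/side6.png

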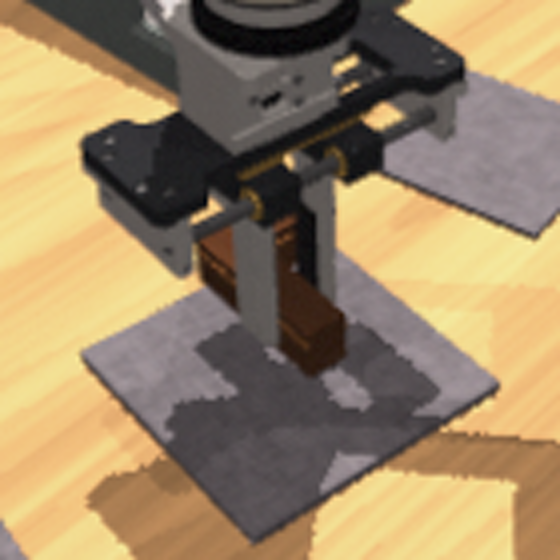

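View pics/top6.png

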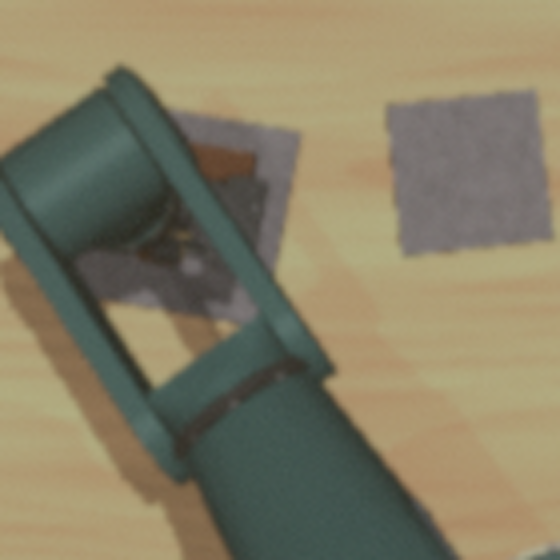

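```bash
python3 - <<'E'
from h import *
np.set_printoptions(precision=1,suppress=True)
S=ld("side6"); w=-.155
for g in (.011,.015,.019):
    o=np.array([.3475,.3288])+g*np.array([np.cos(w),np.sin(w)])
    P=place(np.array([[-.0475,.012,0],[-.0475,-.012,0],[-.0475,.012,.03],[-.0475,-.012,.03],[.0475,.012,0],[.0475,.012,.03]]),*o,w,.0468)
    print(g,((proj(S,P)-[240,200])*4).tolist())
E
```

```text
0.011 [[315.8256468484128, 383.06100591670975], [353.8762989905115, 360.5213065682626], [314.3485767176992, 338.24076973302954], [353.19929833361266, 315.9352359526265], [204.8581146041888, 281.57367960137935], [201.35414161096833, 238.06592096268082]]
0.015 [[310.80998602254067, 378.4738442791777], [348.81551637036546, 356.0752866977764], [309.23407185419205, 333.70652208841693], [348.0376827826865, 311.5434261344526], [200.53271174746692, 277.6178056417848], [196.95650621732375, 234.1672116139473]]
0.019 [[305.82662299699655, 373.91622116822964], [343.78683036317534, 351.65746447767106], [304.1531800635021, 329.2020740041362], [342.90946765489934, 307.18003538484845], [196.23318329253243, 273.68559557562185], [192.58568024535975, 230.29227007076906]]
```

```bash
python3 -m handwheel '[{"delta_pos":[-2,8,-1],"yaw":0.0},{"delta_pos":[-4,20,-2],"yaw":0.0},{"delta_pos":[-4,30,-2],"yaw":0.0},{"delta_pos":[-4,35,-2],"yaw":0.0},{"delta_pos":[-4,36,-2],"yaw":0.0},{"delta_pos":[-4,36,-2],"yaw":0.0}]'
python3 -m handwheel '[{"delta_pos":[0,0.5,0],"yaw":0.0},{"delta_pos":[0,1,0],"yaw":0.0},{"delta_pos":[0,1,0],"yaw":0.0}]'
```

```text
time: 14.65
tool_pos: [0.3458, 0.3334, 0.0181]
ee_rot: [-1.571, -0.001, -1.725]
wrist_force: [0.2, -0.7, -0.6]
width: 0.0236
time: 14.95
tool_pos: [0.3462, 0.3337, 0.0177]
ee_rot: [-1.57, 0.0, -1.725]
wrist_force: [-0.4, 0.5, -0.7]
width: 0.0237
```

```bash
python3 -m handwheel '[{"delta_pos":[0,0.5,0],"yaw":0.0},{"delta_pos":[0,1,0],"yaw":0.0},{"delta_pos":[0,1,0],"yaw":0.0}]'; python3 -m handwheel '[{"delta_pos":[0,0.5,0],"yaw":0.0},{"delta_pos":[0,0.5,0],"yaw":0.0},{"delta_pos":[0,0.5,0],"yaw":0.0}]'
```

```text
time: 15.25
tool_pos: [0.3459, 0.3335, 0.0164]
ee_rot: [-1.571, -0.0, -1.725]
wrist_force: [1.6, -0.6, -1.6]
width: 0.024
time: 15.55
tool_pos: [0.346, 0.3336, 0.0159]
ee_rot: [-1.571, -0.0, -1.725]
wrist_force: [-0.6, 0.4, -1.4]
width: 0.024
```

```bash
python3 -m handwheel '[{"delta_pos":[0,0.5,0],"yaw":0.0},{"delta_pos":[0,0.5,0],"yaw":0.0},{"delta_pos":[0,0.5,0],"yaw":0.0}]'; python3 -m handwheel '[{"delta_pos":[0,0.5,0],"yaw":0.0},{"delta_pos":[0,0.5,0],"yaw":0.0},{"delta_pos":[0,0.5,0],"yaw":0.0}]'
```

```text
time: 15.85
tool_pos: [0.3461, 0.3336, 0.0157]
ee_rot: [-1.571, 0.0, -1.725]
wrist_force: [-0.6, -0.8, 1.7]
width: 0.0237
time: 16.15
tool_pos: [0.3461, 0.3337, 0.0157]
ee_rot: [-1.571, 0.0, -1.725]
wrist_force: [-1.8, -0.8, 4.9]
width: 0.024
```

Contact: the wrist shows about 5 N upward and z no longer drops. I release and back off upwards.

```bash
python3 -m handwheel '[{"delta_pos":[0,0,0],"yaw":0.0},{"delta_pos":[0,0,0],"yaw":0.0},{"delta_pos":[0,0,0],"yaw":0.0},{"delta_pos":[0,0,0],"yaw":0.0},{"delta_pos":[0,0,0],"yaw":0.0},{"delta_pos":[0,0,0],"yaw":0.0}]' 80
python3 -m handwheel '[{"delta_pos":[0,-8,0],"yaw":0.0},{"delta_pos":[0,-25,0],"yaw":0.0},{"delta_pos":[0,-55,0],"yaw":0.0},{"delta_pos":[0,-90,0],"yaw":0.0},{"delta_pos":[20,-120,0],"yaw":0.0},{"delta_pos":[50,-140,0],"yaw":0.0},{"delta_pos":[90,-150,0],"yaw":0.0},{"delta_pos":[135,-150,0],"yaw":0.0},{"delta_pos":[180,-150,0],"yaw":0.0},{"delta_pos":[225,-150,0],"yaw":0.0},{"delta_pos":[265,-150,0],"yaw":0.0},{"delta_pos":[300,-150,0],"yaw":0.0}]'
python3 -m handwheel '[{"delta_pos":[45,0,0],"yaw":0.0},{"delta_pos":[90,0,0],"yaw":0.0},{"delta_pos":[130,0,0],"yaw":0.0},{"delta_pos":[150,0,0],"yaw":0.0},{"delta_pos":[150,0,0],"yaw":0.0}]'
python3 - <<'E'
from h import *
from bench import robot
np.set_printoptions(precision=4,suppress=True)
for n in("side","top"):
    s=robot.snapshot(n); pickle.dump(s,open(f"pics/{n}7.pkl","wb"))
    im=s["image"][:,:,::-1]
    cv2.imwrite(f"pics/{n}7.png",im)
    x,y=(240,200) if n=="side" else (210,200)
    cv2.imwrite(f"pics/{n}7c.png",cv2.resize(im[y:y+140,x:x+140],None,fx=4,fy=4,interpolation=cv2.INTER_CUBIC))
E
```

```text
time: 16.75
tool_pos: [0.346, 0.3335, 0.0148]
ee_rot: [-1.571, -0.0, -1.725]
wrist_force: [-0.6, -0.5, -0.4]
width: 0.064
time: 17.95
tool_pos: [0.2993, 0.0356, 0.1658]
ee_rot: [-1.568, -0.0, -1.725]
wrist_force: [-0.1, -0.7, 0.7]
width: 0.0645
time: 18.45
tool_pos: [0.2764, -0.113, 0.1656]
ee_rot: [-1.57, -0.001, -1.731]
wrist_force: [0.2, 0.3, -0.3]
width: 0.0645
```

View pics/side7.png

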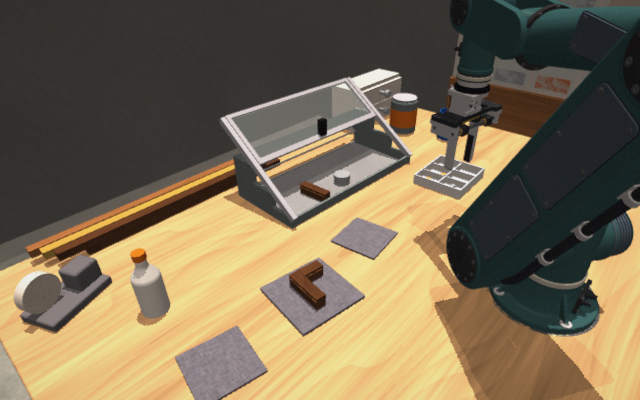

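View pics/top7c.png

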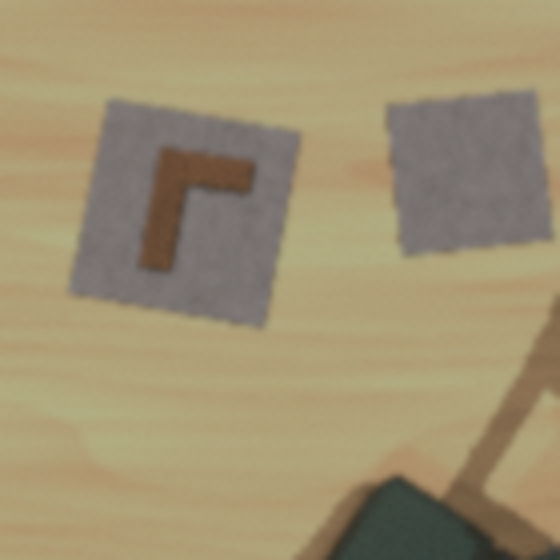

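View pics/side7c.png

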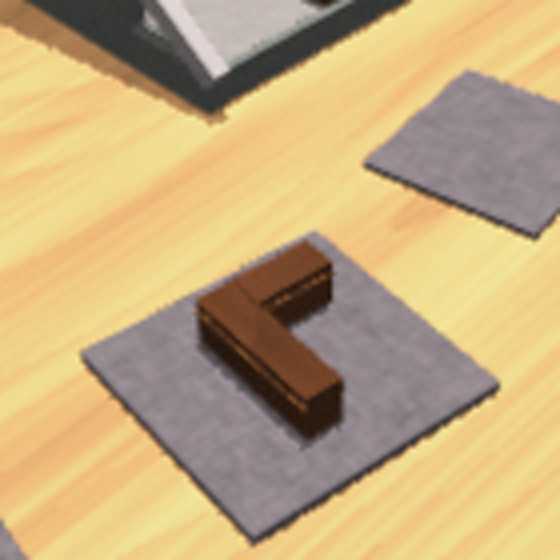

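```bash
python3 - <<'E'
from h import *
np.set_printoptions(precision=4,suppress=True)
def rel(S,pad,Lc,off):
    f=lambda L:[(x/4+off[0],y/4+off[1]) for x,y in L]
    p=ray(S,f(pad),.008)[:,:2]; c=p.mean(0); d=(p[0]+p[1]-p[2]-p[3]); yaw=np.arctan2(d[1],d[0]); print("pad",c,yaw)
    q=ray(S,f(Lc),.038)[:,:2]; w=-yaw; R=np.array([[np.cos(w),-np.sin(w)],[np.sin(w),np.cos(w)]])
    print((q-c)@R.T*1000)
# pad order FL,FR,NR,NL ; L: far-left, far-right, free end right, free end left
rel(ld("top7"),[(110,100),(300,133),(263,326),(70,292)],[(162,148),(254,158),(168,270),(140,268)],(210,200))
rel(ld("side7"),[(83,354),(315,233),(498,384),(256,542)],[(199,303),(305,242),(342,380),(310,402)],(240,200))
E
```

```text
pad [0.3597 0.3146] -0.16258571075340522
[[ 44.099   24.3161]
 [ 48.9767 -48.8853]
 [-49.1003   0.5695]
 [-51.3983  22.4585]]
pad [0.3573 0.3219] -0.16315662223623695
[[ 44.183   24.4258]
 [ 47.5693 -48.2417]
 [-47.0125   0.4875]
 [-48.6973  21.811 ]]
```

The top and side pictures show the L flat and right side up on the largest pad. The footprint is well inside the edges and lined up with the pad. The sash is still up, with its pull at (322,126), and the arm is clear of everything, so I hand in.

```bash
python3 - <<'E'
from bench import robot
print(robot.get_obs()["time"], robot.close_job())
E
```

```text
the job is handed in; nothing more can be done
18.55 None
```

The job is handed in after about 18.6 s of the 58 s allowed. The sash is standing open, and the L-shaped sample lies flat and right side up on the largest pad. No verdict was reported.

- **Sash:** I gripped the pull, slid the sash up to about 0.16 m by the gripper's travel, and let go. It held there, and the last picture shows the pull where it was right after release.
- **Sample:** I took the L by its long leg and lifted it over the sill clear of the sash. I lowered it onto the pad until the wrist read about 5 N before opening the fingers.
- **Placement:** "Middle" could mean the sample's origin or the centre of its outline, so I set it between the two. In both cameras each is about 12–13 mm from the pad's centre, on opposite sides. The sample is roughly parallel to the pad's edges and at least 30 mm inside them.
- **Disagreement:** The two cameras put the pad itself about 7 mm apart in y, more than the stated 2 mm. Measured relative to the pad, they agree to about 3 mm.
- **Forces:** The readings I took stayed low. The largest was about 10 N sideways while closing on the pull, because I had placed the jaws about 4 mm off its centre.

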